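# Third hand at the gel-casting station

## Robot

A 6-joint arm with a two-finger parallel gripper is mounted at the origin on a cart in front of the work surface, level with it; the furniture and walls round the work are solid. World frame = base frame: x ahead of the robot, y to its left, z up, the work surface at z = 0. Lengths are in m, angles in rad, forces in N, time in s.
With the tool pointing down it reaches from about 0.35 to 0.95 m from the base axis. Payload 17.4 kg.
Tool frame: the origin (TCP) lies on the centre line of the jaws, within the pads' length; the fingertips stand 22 mm ahead of it and the grasp point (between the pads) lies 3 mm ahead of it (r.nose_length is the z of the fingertips in the tool frame, in m); z points along the fingers, y is the line along which they close (so a half turn about z gives the same grasp; the last joint's range is limited). The gripper opens to 93 mm and grips with 3 to 60 N. Pads are 15 mm wide; open, the fingers measure 128 mm over their backs; the gripper's body (75 mm by 188 mm) begins 65 mm behind the grasp point.
Start: joints at [-1.225, 0.116, 1.442, -0, 1.584, -0.038], TCP at [0.253, -0.626, 0.241] pointing down, gripper open.
Joint ranges: [-2.83, 2.83], [-0.83, 2.19], [0.07, 2.5], [-1.14, 4.28], [0.01, 3], [-2.97, 2.97]. Speed limits (rad/s): [1.89, 1.89, 2.22, 3.14, 3.14, 3.14].

## Interface

Orientations are given as a unit quaternion [w, x, y, z].
In Python, from workcell import r, grab_frame gives the robot as it stands.
- The arm moves only by the shell command python3 -m handwheel 'ROWS' [FORCE]. ROWS is JSON, one flat list of numbers, 7 for each row, row after row: the shift along the tool's x, y, z in m, then the turn, a rotation vector about the tool's x, y, z in rad, then the finger opening in m, from 0 to 0.093. A call has 1 to 5 rows; each row shifts and turns the commanded pose from where the row before left it, along the tool's axes as they then stand; what a row does not reach is not made up. A row lasts 1/8 s, in which the tool goes at most 62.5 mm and 10.7 degrees, less where a joint would pass 70% of its speed; a pose out of reach is approached as far as the arm can. A call is refused whole if a number of a shift passes 0.0625 or a number of a turn 0.188, either way. A call with a gripper value outside its range is refused whole. The fingers move at their own pace and stop on an object; FORCE is the grip in N (left out, the last holds). Time passes only in rows, so rows that do not move let the fingers close. It gives the time, the measured TCP pose, the force, the opening and the grip force at its end, in the units of the state.
- r.sense(): the state, without advancing time (a new reading comes with each control period).
- grab_frame(name): name is "scene" or "top" or "wrist"; returns a dict with "img" (400x640x3 uint8, red, green, blue), "camera_matrix" (3x3 intrinsics, pixels), "extrinsics" (4x4, takes a point from camera to world coordinates). Camera axes: x right, y up, looking along -z (the intrinsics and any distortion apply to the point x, -y, -z); pixel columns grow to the right and rows downward; lengths in m; the calibration is good to about 2 mm. A picture is of the moment at which its call begins. There is no depth.
- r.finish_job(): hands the job in; it is judged then, once.
The state is a dict: "time_s": time; "q": joint angles; "qvel": joint speeds; "effort": joint torques, N m; "position": TCP position; "tcp_rot": TCP orientation; "contact_force": force on the tool from outside, world axes, zero at the start; "moment": the same for the moment, N m; "gripper_width": finger opening in m; "gripper_force": force on a finger pad.
Only numpy, scipy, OpenCV 4.12 (cv2) and the standard library are available. Lean on these libraries where they do the work, as an engineer would, in place of code of your own. Each camera call takes 0.05 s, during which the arm holds its last target. There are 200 camera calls.

## Task

Get the gel caster ready for pouring: first wet the seal of its end wall with a full stroke of the little pump bottle (press the blue pump head right down, then let it come back up), and after that lay the blue gel tray flat in the channel between the two orange-red seals and let go of it. Then slide the clamp block by its black handle towards the end wall until its sprung plate pushes the tray squarely against the end wall with a steady force of about 10 N, and finish while still holding that push on the block, not touching the tray, for a colleague who will tighten the two brass thumbscrews. Never press the tray harder than 20 N against the end wall, for it cracks, and leave the buffer bottle, beaker, timer and gel comb where they are.

Things in the scene. Friction and masses are not known exactly. Their poses are not given: they have to be found in the camera images.
- casting_station: grey gel-casting station fixed on the worktop at the right, deck 100 mm wide, top 12 mm above the worktop. Origin: worktop level, on the channel's centre line. x: direction in which the clamp closes (block to end wall), y across, z up. Along x: clamp block about -98 mm at first, end wall's seal face +100 mm, pump bottle +158 mm. Metal cheeks 36 mm high, 44 to 49 mm off centre, x -118 to -26 mm
- end_wall: fixed end wall with an orange-red seal, the fence that the tray is pressed against: 92 mm wide, top 48 mm above the worktop. Its origin and axes are those of the station; the seal face is at x = +100 mm and looks to -x
- clamp_block: aluminium clamp block, 32 mm along x, 66 mm wide, with a loose brass thumbscrew at each side (not to be turned). Slides along the station's x between the cheeks, travel 75 mm towards the end wall, friction about 1 N. Origin: its middle at deck level, 12 mm above the worktop; axes as the station's. Its top is 34 mm above the origin
- clamp_handle (a point): middle of the top of the black handle on the clamp block: an upright post 18 mm wide across the channel, 26 mm along it, rising 34 mm above the block; top 79.5 mm above the worktop. Pinch it across its 18 mm from above, or push it from behind; behind the block (towards -x) is free space
- pressure_face (a point): middle of the face of the sprung plate (orange-red seal, 60 mm wide) in front of the clamp block, which meets the near end of the tray; 38 mm ahead of the block's middle when relaxed; at station x -60 to -48 mm at the start
- pressure_plate (a joint): how far the sprung plate is pushed back into the clamp block, in m: 0 relaxed, 0.012 at its stop. Spring 1.5 N per mm, so 10 N is about 0.0067; the block springs back when let go. Two steel guide pins stand out behind the block by 2 mm when relaxed, and by this much more when pressed
- pump_top (a point): middle of the top of the blue pump head (27 mm across) of the small white bottle fixed in the station, 104 mm above the worktop; its spout reaches from it towards -x over the seal, 94 to 99 mm above the worktop. Press straight down
- pump_head (a joint): how far the pump head is pressed down, in m: 0 up, 0.010 right down. Spring-returned; starts to move at 1.4 N, right down takes about 5 N
- gel_tray: loose blue see-through gel tray, 100 mm long (its x), 64 mm wide (its y), 30 mm high, 0.12 kg: a 4 mm floor and two 4 mm side walls along x, open at both ends, the same either way round. Origin: middle of the underside. Grasp it across its 64 mm from above. It starts on the worktop to the left
- tray_home (a point): where the tray's origin is when it lies home against the end wall: station x +50 mm, on the deck, 12 mm up. Set the tray down 30 mm short of it (towards -x) for clearance at both ends. It lies between two guide lips, 6 mm high above the deck and 69 mm apart (2.5 mm play a side), x -115 to +95 mm; beside the tray, for x over -20 mm, nothing else is higher than these lips
- buffer_bottle: clear bottle with a blue cap, 56 mm across, 105 mm high; origin under its middle. Leave it alone
- beaker: clear beaker, 64 mm across, 76 mm high; origin under its middle. Leave it alone
- timer: white timer, 75 x 75 x 17 mm; origin under its middle. Leave it alone
- gel_comb: green gel comb lying flat, 76 x 27 x 8 mm; origin under its middle. Leave it alone

How it is judged:
By the outcome, as a careful person would: the job done as asked, in the order asked, and still so for the second after the job is handed in, while the arm keeps its last pose, push and grip.
It also fails if it takes over 72 s, if anything falls off the work surface, if the arm or the gripper's body presses on something with over 40 N, if the wrist force passes 120 N, or if a joint passes its speed limit or range.

## Working session

There is one attempt and no reset: what is moved stays moved. The work goes in short steps, Python scripts to look and compute and a shell command to move; the robot and the scene stay as the last step left them, time stands still between calls to the robot, and variables do not carry over. Pictures are saved under pics/ and viewed, at most 10 in all, crops included, and the job is handed in when it is done.

```bash
mkdir -p pics; ls; python3 - <<'E'
from workcell import r, grab_frame
import cv2,numpy as np
s=r.sense();print({k:np.round(v,3).tolist() for k,v in s.items()},r.nose_length)
ims=[]
for n in("scene","top"):
    f=grab_frame(n);np.savez(f"{n}.npz",**f);cv2.imwrite(f"pics/{n}0.png",f["img"][...,::-1]);print(n,np.round(f["camera_matrix"],1).tolist(),np.round(f["extrinsics"],3).tolist(),[k for k in f])
E
```

```text
pics
{'time_s': 0.0, 'q': [-1.225, 0.116, 1.442, -0.0, 1.584, -0.038], 'qvel': [-0.001, 0.002, -0.001, 0.0, -0.0, 0.0], 'effort': [0.003, -72.128, -62.26, 0.078, 0.024, -0.0], 'position': [0.253, -0.626, 0.24], 'tcp_rot': [-0.001, 0.982, 0.191, -0.0], 'contact_force': [0.057, 0.871, 0.42], 'moment': [-0.026, -0.001, 0.025], 'gripper_force': 0.0, 'gripper_width': 0.093} 0.022
scene [[496.3, 0.0, 325.0], [0.0, 496.3, 199.5], [0.0, 0.0, 1.0]] [[-0.609, 0.419, -0.673, -0.447], [-0.793, -0.309, 0.525, 0.808], [0.012, 0.854, 0.521, 0.873], [0.0, 0.0, 0.0, 1.0]] ['img', 'camera_matrix', 'extrinsics']
top [[467.5, 0.0, 311.4], [0.0, 467.5, 214.6], [0.0, 0.0, 1.0]] [[0.005, 0.993, -0.116, 0.339], [-1.0, 0.006, 0.011, 0.043], [0.011, 0.116, 0.993, 1.673], [0.0, 0.0, 0.0, 1.0]] ['img', 'camera_matrix', 'extrinsics']
```

View pics/scene0.png

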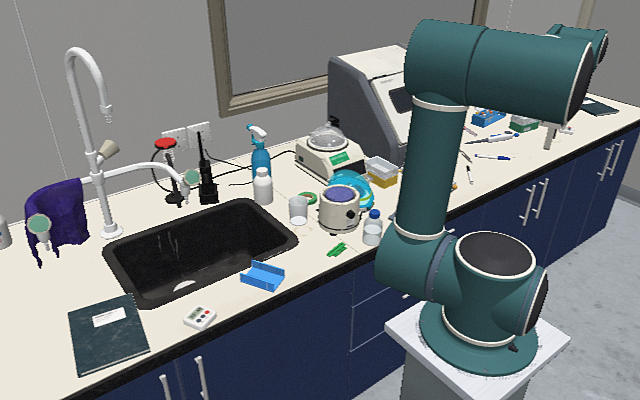

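View pics/top0.png

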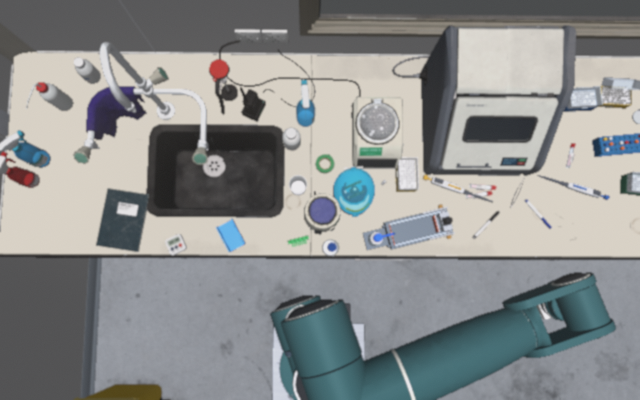

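The top view shows the tray at about (231,235), the station from the pump (378,238) to the clamp block near (447,222), comb (299,240), buffer bottle (331,247) and timer (176,243). Next I zoom in and measure.

```bash
cat > h.py <<'E'
import numpy as np,cv2
def ray(f,u,v,z):
    K=f["camera_matrix"];E=f["extrinsics"]
    d=E[:3,:3]@np.array([(u-K[0,2])/K[0,0],-(v-K[1,2])/K[1,1],-1.]);o=E[:3,3]
    return (o+d*(z-o[2])/d[2])[:2]
def blobs(f,lo,hi,z,roi,amin=15):
    x0,y0,x1,y1=roi;im=f["img"][y0:y1,x0:x1]
    m=cv2.inRange(cv2.cvtColor(im,cv2.COLOR_RGB2HSV),lo,hi)
    for c in cv2.findContours(m,cv2.RETR_EXTERNAL,cv2.CHAIN_APPROX_NONE)[0]:
        if cv2.contourArea(c)<amin: continue
        (u,v),wh,a=cv2.minAreaRect(c);b=cv2.boxPoints(((u,v),wh,a))
        print("px",round(u+x0,1),round(v+y0,1),"wh",np.round(wh,1),"a",round(a,1),"xy",np.round(ray(f,u+x0,v+y0,z),4),"corners",[np.round(ray(f,p[0]+x0,p[1]+y0,z),3).tolist() for p in b])
E
python3 - <<'E'
from h import *
f=dict(np.load("top.npz"))
print("tray");blobs(f,(95,90,80),(125,255,255),.03,(205,210,260,256))
print("pump");blobs(f,(95,90,80),(125,255,255),.104,(360,222,400,250))
print("orange");blobs(f,(0,110,100),(18,255,255),.045,(360,200,470,256),2)
a=cv2.resize(f["img"][200:256,360:460],None,fx=7,fy=7,interpolation=cv2.INTER_CUBIC)
cv2.imwrite("pics/c1.png",a[...,::-1])
E
```

```text
tray
px 230.5 235.5 wh [27.1 18.1] a 61.9 xy [0.4552 0.3093] corners [[0.482, 0.36], [0.512, 0.305], [0.428, 0.258], [0.398, 0.313]]
pump
px 383.4 234.6 wh [ 7.2 20.7] a 66.8 xy [ 0.4556 -0.2168] corners [[0.453, -0.18], [0.481, -0.245], [0.458, -0.254], [0.431, -0.189]]
orange
```

View pics/c1.png

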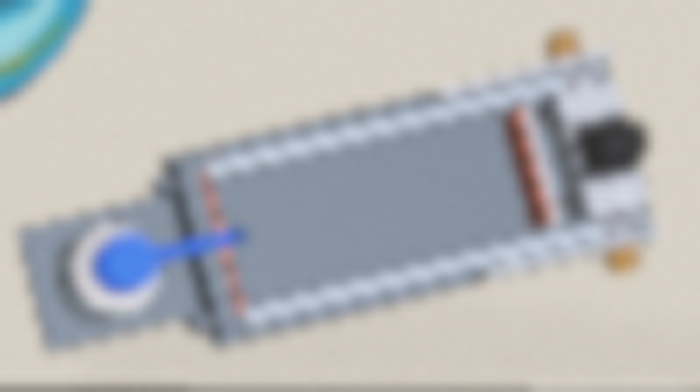

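The crop shows the pump head at crop (125,265) → px (377.9,237.9), the handle top at (612,147) → (447.4,221), the end seal from (208,178) to (238,312) and the plate seal at (515–545,110–220).

```bash
python3 - <<'E'
from h import *
from workcell import r,grab_frame
f=dict(np.load("top.npz"))
p=ray(f,377.9,237.9,.104);h=ray(f,447.4,221,.0795)
d=p-h;print("pump",p,"handle",h,"dist",np.hypot(*d),"yaw",np.degrees(np.arctan2(d[1],d[0])))
lip=[ray(f,360+u/7,200+v/7,.018) for u,v in((215,172),(540,85),(250,318),(600,238))]
for a,b in((0,1),(2,3)): d=lip[a]-lip[b];print(np.degrees(np.arctan2(d[1],d[0])),np.linalg.norm(d))
w=grab_frame("wrist");print(np.round(w["camera_matrix"],1).tolist())
from scipy.spatial.transform import Rotation as R
s=r.sense();q=s["tcp_rot"];T=R.from_quat(np.r_[q[1:],q[0]]).as_matrix();E=w["extrinsics"]
print("tool axes",np.round(T,3).tolist(),"cam in tool",np.round(T.T@(E[:3,3]-s["position"]),3),np.round(T.T@E[:3,:3],2).tolist())
E
```

```text
pump [ 0.4444488  -0.19807983] handle [ 0.50555389 -0.44187833] dist 0.2513394972885217 yaw 104.07062619881273
105.26650716349408 0.17322660871800116
103.07509889295966 0.18375112294952956
[[299.1, 0.0, 322.8], [0.0, 299.1, 197.4], [0.0, 0.0, 1.0]]
tool axes [[0.927, 0.374, -0.0], [0.374, -0.927, 0.001], [0.0, -0.001, -1.0]] cam in tool [ 0.071  0.001 -0.145] [[-0.0, 0.97, 0.26], [1.0, 0.0, 0.0], [0.0, 0.26, -0.97]]
```

```bash
python3 -m handwheel '[0.0337,-0.0325,0,0,0,0,0.093,0.0337,-0.0325,0,0,0,0,0.093,0.0337,-0.0325,0,0,0,0,0.093,0.0337,-0.0325,0,0,0,0,0.093,0.0337,-0.0325,0,0,0,0,0.093]'
python3 -m handwheel '[0.0337,-0.0325,0,0,0,0,0.093,0.0337,-0.0325,0,0,0,0,0.093,0.0337,-0.0325,0,0,0,0,0.093,0.0337,-0.0325,0,0,0,0,0.093,0.0337,-0.0325,0,0,0,0,0.093]'
python3 -m handwheel '[0,0,0,0,0,-0.159,0,0,0,0,0,0,-0.159,0,0,0,0,0,0,-0.159,0,0,0,0,0,0,-0.159,0,0,0,0,0,0,-0.159,0]'
python3 -m handwheel '[0,0,0,0,0,-0.159,0,0,0,0,0,0,-0.159,0,0,0,0,0,0,-0.159,0,0,0,0,0,0,-0.159,0,0,0,0,0,0,0,0]'
python3 - <<'E'
from h import *
from workcell import r,grab_frame
w=grab_frame("wrist");np.savez("w1.npz",**w);cv2.imwrite("pics/w1.png",w["img"][...,::-1])
s=r.sense();print(s["position"],s["tcp_rot"],s["q"])
E
```

```text
time_s: 0.78
position: [0.3485, -0.4107, 0.2405]
tcp_rot: [-0.0, 0.982, 0.191, 0.0]
contact_force: [0.2, -0.0, 1.1]
gripper_width: 0.093
gripper_force: 0.0
time_s: 1.4
position: [0.4438, -0.1969, 0.2406]
tcp_rot: [0.0, 0.982, 0.191, 0.0]
contact_force: [0.6, 0.3, -0.1]
gripper_width: 0.0932
gripper_force: 0.0
time_s: 2.02
position: [0.4434, -0.1983, 0.2404]
tcp_rot: [-0.0, 0.83, 0.558, -0.0]
contact_force: [0.1, 0.2, 0.4]
gripper_width: 0.0475
gripper_force: 0.0
time_s: 2.65
position: [0.4434, -0.1983, 0.2405]
tcp_rot: [-0.0, 0.616, 0.788, -0.0]
contact_force: [-0.3, 0.5, 0.0]
gripper_width: 0.0012
gripper_force: 0.0
[ 0.44347139 -0.19830687  0.24054434] [-1.04622643e-04  6.17172526e-01  7.86827848e-01 -1.62988424e-05] [-4.73018059e-01 -3.04894215e-01  1.83355163e+00  7.96384175e-06
  1.61314685e+00 -7.13525828e-01]
```

View pics/w1.png

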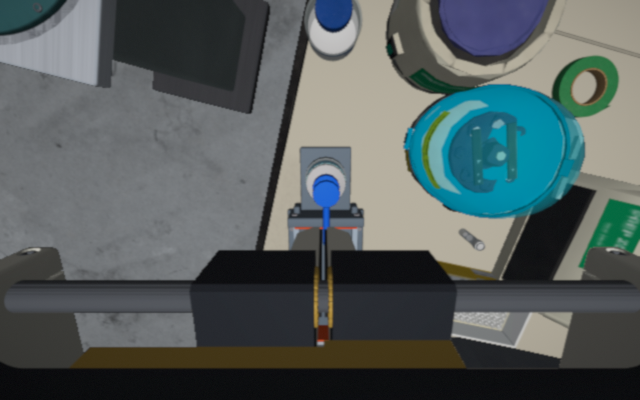

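The wrist view shows the pump head at about (326,190) straight ahead of the fingers, with its spout running down the image. The end wall is near row 215.

```bash
python3 - <<'E'
from h import *
f=dict(np.load("w1.npz"))
m=cv2.inRange(cv2.cvtColor(f["img"],cv2.COLOR_RGB2HSV),(105,130,90),(125,255,255))[165:235,300:350]
dt=cv2.distanceTransform(m,cv2.DIST_L2,5);v,u=np.unravel_index(dt.argmax(),dt.shape);print(u+300,v+165,dt.max())
pts=np.argwhere(dt>dt.max()-1.5).mean(0);print(pts, ray(f,pts[1]+300,pts[0]+165,.104))
# red seal + station back edge plate
g=cv2.inRange(cv2.cvtColor(f["img"],cv2.COLOR_RGB2HSV),(0,90,80),(15,255,255))[210:250,280:370]
ys,xs=np.nonzero(g);print(len(xs),xs.min()+280,xs.max()+280)
L=xs<30;R=xs>55
for k in(L,R): print(xs[k].mean()+280,ys[k].mean()+210,ray(f,xs[k].mean()+280,ys[k].mean()+210,.046))
a=cv2.resize(f["img"][140:255,270:380],None,fx=5,fy=5,interpolation=cv2.INTER_CUBIC);cv2.imwrite("pics/c2.png",a[...,::-1])
E
```

```text
326 193 13.393799
[26.28 25.92] [ 0.44553526 -0.19656166]
89 295 356
302.52941176470586 227.6764705882353 [ 0.43312151 -0.26085162]
345.8139534883721 227.53488372093022 [ 0.4837474  -0.24809339]
```

View pics/c2.png

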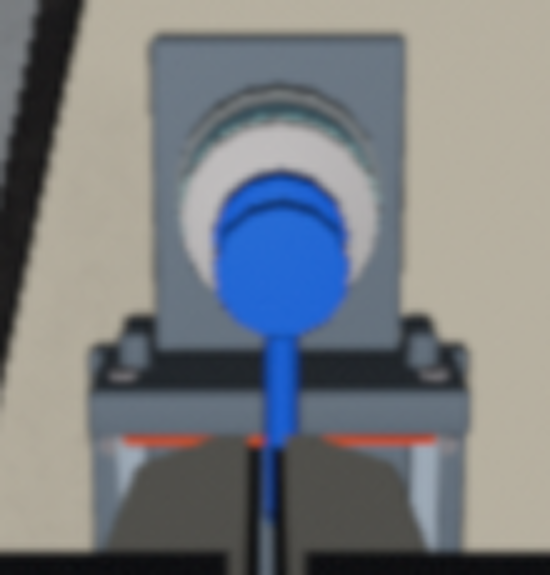

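The top disc is centred at crop (281,268), px (326.2,193.6), so the pump is about 2.5 mm to tool +y of the TCP. The station yaw is about 104.2°. I go down and press.

```bash
python3 -m handwheel '[0,0.0025,0.04,0,0,0,0,0,0,0.035,0,0,0,0,0,0,0.02,0,0,0,0,0,0,0.012,0,0,0,0,0,0,0,0,0,0,0]'
python3 -m handwheel '[0,0,0.005,0,0,0,0,0,0,0.003,0,0,0,0,0,0,0.003,0,0,0,0,0,0,0,0,0,0,0]'
python3 -m handwheel '[0,0,0.0025,0,0,0,0,0,0,0.0015,0,0,0,0,0,0,0,0,0,0,0]'
```

```text
time_s: 3.32
position: [0.446, -0.1978, 0.1337]
tcp_rot: [-0.0, 0.616, 0.788, 0.0]
contact_force: [0.1, -0.1, 0.3]
gripper_width: 0.0005
gripper_force: 0.0
time_s: 3.82
position: [0.4461, -0.1979, 0.1228]
tcp_rot: [0.0, 0.616, 0.788, 0.0]
contact_force: [1.0, 0.1, 1.9]
gripper_width: 0.0004
gripper_force: 1.2
time_s: 4.2
position: [0.4461, -0.1978, 0.1187]
tcp_rot: [0.0, 0.616, 0.788, 0.0]
contact_force: [1.0, -1.4, 4.6]
gripper_width: 0.0003
gripper_force: 1.9
```

```bash
python3 -m handwheel '[0,0,0.0015,0,0,0,0,0,0,0.001,0,0,0,0,0,0,0,0,0,0,0]'
python3 -m handwheel '[0,0,0.001,0,0,0,0,0,0,0,0,0,0,0]'
```

```text
time_s: 4.58
position: [0.4461, -0.1978, 0.1163]
tcp_rot: [0.0, 0.616, 0.788, 0.0]
contact_force: [2.6, -1.6, 4.9]
gripper_width: 0.0005
gripper_force: 2.3
time_s: 4.82
position: [0.4462, -0.1979, 0.1161]
tcp_rot: [0.0, 0.616, 0.788, 0.0]
contact_force: [-2.6, 1.7, 14.2]
gripper_width: 0.0002
gripper_force: 6.9
```

```bash
python3 -m handwheel '[0,0,-0.006,0,0,0,0,0,0,-0.012,0,0,0,0,0,0,-0.035,0,0,0,0,0,0,-0.05,0,0,0,0,0,0,-0.021,0,0,0,0]'
python3 -m handwheel '[0.0474,0.0073,0,0,0,0,0.093,0.0474,0.0073,0,0,0,0,0.093,0.0474,0.0073,0,0,0,0,0.093,0.0474,0.0073,0,0,0,0,0.093,0.0474,0.0073,0,0,0,0,0.093]'
python3 -m handwheel '[0.0474,0.0073,0,0,0,0,0.093,0.0474,0.0073,0,0,0,0,0.093,0.0474,0.0073,0,0,0,0,0.093,0.0474,0.0073,0,0,0,0,0.093,0.0474,0.0073,0,0,0,0,0.093]'
python3 -m handwheel '[0,0,0,0,0,0.164,0.093,0,0,0,0,0,0.164,0.093,0,0,0,0,0,0.164,0.093,0,0,0,0,0,0.164,0.093]'
python3 -m handwheel '[0,0,0,0,0,0.164,0.093,0,0,0,0,0,0.164,0.093,0,0,0,0,0,0.164,0.093,0,0,0,0,0,0.164,0.093,0,0,0,0,0,0,0.093]'
python3 - <<'E'
from h import *
from workcell import r,grab_frame
w=grab_frame("wrist");np.savez("w2.npz",**w);cv2.imwrite("pics/w2.png",w["img"][...,::-1])
s=r.sense();print(s["position"],s["tcp_rot"],s["q"])
blobs(w,(98,110,80),(120,255,255),.03,(0,0,640,300),500)
E
```

```text
time_s: 5.45
position: [0.4461, -0.1978, 0.242]
tcp_rot: [0.001, 0.616, 0.788, 0.0]
contact_force: [0.7, -0.4, 0.3]
gripper_width: 0.0002
gripper_force: 0.0
time_s: 6.08
position: [0.4234, 0.0425, 0.2386]
tcp_rot: [-0.0, 0.616, 0.788, -0.0]
contact_force: [1.5, 0.6, -0.2]
gripper_width: 0.046
gripper_force: 0.0
time_s: 6.7
position: [0.4015, 0.2813, 0.2386]
tcp_rot: [-0.0, 0.616, 0.788, -0.001]
contact_force: [0.7, -0.3, -0.2]
gripper_width: 0.0916
gripper_force: 0.0
time_s: 7.2
position: [0.4019, 0.2797, 0.2384]
tcp_rot: [-0.0, 0.838, 0.545, -0.001]
contact_force: [-0.3, 0.3, -0.3]
gripper_width: 0.093
gripper_force: 0.0
time_s: 7.82
position: [0.402, 0.2797, 0.2386]
tcp_rot: [0.0, 0.968, 0.249, -0.001]
contact_force: [-0.5, 0.3, 0.1]
gripper_width: 0.0931
gripper_force: 0.0
[0.40209262 0.2796928  0.2386908 ] [ 1.58125926e-04  9.68113296e-01  2.50512193e-01 -5.11371505e-04] [ 5.55675178e-01 -2.94521322e-01  1.82841367e+00  2.75603323e-06
  1.60877082e+00  1.62005297e+00]
px 319.5 122.0 wh [88. 57.] a 90.0 xy [0.4579 0.3136] corners [[0.484, 0.364], [0.514, 0.309], [0.43, 0.26], [0.397, 0.319]]
```

View pics/w2.png

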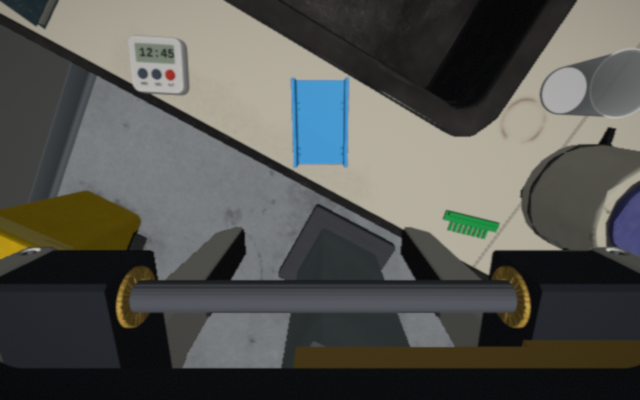

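The tray sits square in the picture, corners (292,79)–(348,166), aligned with the tool. I go over it, descend and grasp.

```bash
python3 -m handwheel '[0.033,-0.002,0.02,0,0,0,0.093,0.0323,0,0.05,0,0,0,0.093,0,0,0.05,0,0,0,0.093,0,0,0.045,0,0,0,0.093,0,0,0.025,0,0,0,0.093]'
python3 -m handwheel '[0,0,0.0155,0,0,0,0.093,0,0,0,0,0,0,0.093,0,0,0,0,0,0,0.05,0,0,0,0,0,0,0.05,0,0,0,0,0,0,0.05]' 15
python3 -m handwheel '[0,0,0,0,0,0,0.05,0,0,0,0,0,0,0.05]' 15
```

```text
time_s: 8.5
position: [0.4575, 0.3124, 0.0463]
tcp_rot: [0.0, 0.968, 0.251, -0.002]
contact_force: [0.5, 0.7, 0.5]
gripper_width: 0.0929
gripper_force: 0.0
time_s: 9.12
position: [0.4588, 0.3132, 0.0344]
tcp_rot: [-0.0, 0.969, 0.249, 0.0]
contact_force: [0.2, -0.8, -0.4]
gripper_width: 0.0677
gripper_force: 0.0
time_s: 9.38
position: [0.4587, 0.3132, 0.0342]
tcp_rot: [-0.0, 0.969, 0.249, 0.0]
contact_force: [-1.2, 0.1, 5.9]
gripper_width: 0.0639
gripper_force: 15.0
```

```bash
python3 -m handwheel '[0,0,-0.02,0,0,0,0.05,0,0,-0.045,0,0,0,0.05,0,0,-0.05,0,0,0,0.05,0,0,-0.05,0,0,0,0.05,0,0,-0.035,0,0,0,0.05]'
python3 -m handwheel '[0,0,0,0,0,-0.164,0.05,0,0,0,0,0,-0.164,0.05,0,0,0,0,0,-0.164,0.05,0,0,0,0,0,-0.164,0.05]'
python3 -m handwheel '[0,0,0,0,0,-0.164,0.05,0,0,0,0,0,-0.164,0.05,0,0,0,0,0,-0.164,0.05,0,0,0,0,0,-0.164,0.05]'
python3 -m handwheel '[-0.045,-0.01,0,0,0,0,0.05,-0.045,-0.01,0,0,0,0,0.05,-0.045,-0.01,0,0,0,0,0.05,-0.045,-0.01,0,0,0,0,0.05,-0.045,-0.01,0,0,0,0,0.05]'
python3 -m handwheel '[-0.045,-0.01,0,0,0,0,0.05,-0.045,-0.01,0,0,0,0,0.05,-0.045,-0.01,0,0,0,0,0.05,-0.045,-0.01,0,0,0,0,0.05,-0.045,-0.01,0,0,0,0,0.05]'
python3 -m handwheel '[-0.045,-0.01,0,0,0,0,0.05,-0.045,-0.01,0,0,0,0,0.05,-0.045,-0.01,0,0,0,0,0.05,-0.045,-0.008,0,0,0,0,0.05,0,0,0,0,0,0,0.05]'
python3 - <<'E'
from h import *
from workcell import r,grab_frame
w=grab_frame("wrist");np.savez("w3.npz",**w);cv2.imwrite("pics/w3.png",w["img"][...,::-1])
s=r.sense();print(s["position"],s["tcp_rot"],s["q"])
E
```

```text
time_s: 10.0
position: [0.4585, 0.313, 0.2375]
tcp_rot: [-0.0, 0.969, 0.249, 0.001]
contact_force: [0.3, -0.3, -0.8]
gripper_width: 0.0639
gripper_force: 15.0
time_s: 10.5
position: [0.4584, 0.3129, 0.2348]
tcp_rot: [0.0, 0.835, 0.55, 0.0]
contact_force: [0.7, 0.5, -0.7]
gripper_width: 0.0638
gripper_force: 15.0
time_s: 11.0
position: [0.4584, 0.3129, 0.2348]
tcp_rot: [0.0, 0.614, 0.79, 0.0]
contact_force: [-0.7, 0.1, -1.4]
gripper_width: 0.0644
gripper_force: 15.0
time_s: 11.62
position: [0.4639, 0.0812, 0.2349]
tcp_rot: [0.0, 0.616, 0.788, 0.0]
contact_force: [0.8, -0.1, -0.9]
gripper_width: 0.0638
gripper_force: 15.0
time_s: 12.25
position: [0.4698, -0.1492, 0.235]
tcp_rot: [0.001, 0.616, 0.788, 0.0]
contact_force: [0.9, 0.7, -0.4]
gripper_width: 0.0638
gripper_force: 15.0
time_s: 12.88
position: [0.4763, -0.3338, 0.2341]
tcp_rot: [-0.0, 0.617, 0.787, -0.0]
contact_force: [-0.2, 1.0, -0.8]
gripper_width: 0.0639
gripper_force: 15.0
[ 0.47644919 -0.33239663  0.23414037] [-2.19116034e-04  6.16492009e-01  7.87361132e-01  4.94723582e-05] [-6.53108297e-01 -8.67771997e-02  1.65704624e+00  1.03834080e-04
  1.57176071e+00 -8.95345482e-01]
```

View pics/w3.png

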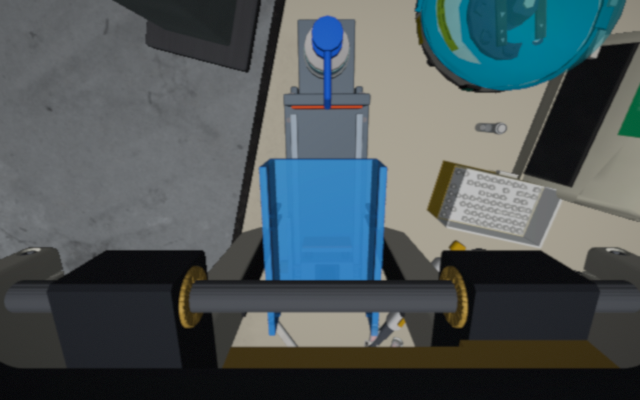

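The wrist view shows the tray held square, front edge at row 160, columns 262–386. Ahead of it are the channel lips (columns about 293 and 363, rows 112–158), the red seal at row 107 and the pump at (327,35). I measure the lips and seal.

```bash
python3 - <<'E'
from h import *
from workcell import r
f=dict(np.load("w3.npz"));im=f["img"].astype(int)
s=r.sense();q=s["tcp_rot"]
from scipy.spatial.transform import Rotation as R
T=R.from_quat(np.r_[q[1:],q[0]]).as_matrix()
def tool(u,v,z):
    p=ray(f,u,v,z)-s["position"][:2];return np.round(1000*T[:2,:2].T@p,1)
hsv=cv2.cvtColor(f["img"],cv2.COLOR_RGB2HSV)
for v in(118,128,138,148): 
    row=im[v,280:380].sum(1)//3
    print(v,' '.join(map(str,row[0:28])),'|',' '.join(map(str,row[70:98])))
m=cv2.inRange(hsv,(0,90,80),(15,255,255))[95:120,280:380];ys,xs=np.nonzero(m)
print("seal px",xs.min()+280,xs.max()+280,np.mean(ys)+95)
for u in(xs.min()+280,xs.max()+281):
    vv=ys[abs(xs+280-u)<6].mean()+95;print(u,vv,tool(u,vv,.046))
m=cv2.inRange(hsv,(105,130,90),(125,255,255))[5:110,300:350];dt=cv2.distanceTransform(m,cv2.DIST_L2,5)
p=np.argwhere(dt>dt.max()-1.5).mean(0)+[5,300];print("pump",p,tool(p[1],p[0],.104))
E
```

```text
118 154 154 153 145 121 106 110 115 117 123 138 154 162 162 163 156 131 112 110 110 110 109 111 110 110 110 110 109 | 107 108 107 107 105 102 123 151 162 162 160 154 135 121 119 119 113 104 115 141 155 158 158 158 158 158 158 158
128 153 152 151 147 127 106 104 109 110 110 120 145 159 162 163 160 140 112 104 108 109 109 110 109 109 109 110 109 | 109 107 107 107 103 99 127 153 162 162 157 147 121 106 106 107 105 108 136 154 158 158 158 158 159 158 159 158
138 155 153 153 151 144 120 107 109 109 106 107 133 154 161 162 159 141 110 101 107 109 109 109 109 108 109 109 109 | 107 107 108 107 104 105 133 156 161 160 156 140 113 103 105 105 102 108 137 155 159 158 159 159 159 159 158 159
148 154 154 153 152 146 125 107 106 108 109 116 136 153 160 162 160 151 121 106 107 109 109 108 109 109 109 108 108 | 106 107 107 106 106 112 141 159 162 160 156 141 121 108 107 104 99 113 141 156 158 159 159 159 159 159 159 159
seal px 291 362 106.48387096774194
291 106.5 [ 80.2 -34.9]
363 106.1875 [80.5 41.7]
pump [ 35.9375 326.875 ] [134.3   2.4]
```

```bash
cat >> h.py <<'E'
def toolf(f,s):
    from scipy.spatial.transform import Rotation as R
    q=s["tcp_rot"];T=R.from_quat(np.r_[q[1:],q[0]]).as_matrix()
    return lambda u,v,z:np.round(1000*T[:2,:2].T@(ray(f,u,v,z)-s["position"][:2]),1)
E
python3 - <<'E'
from h import *
from workcell import r
f=dict(np.load("w3.npz"));s=r.sense();t=toolf(f,s)
for v,l,R in((118,296.8,356.3),(128,297.,356.2),(138,297,356),(148,297.4,355.9)): print(v,t(l,v,.018),t(R,v,.018))
# tray wall outer top edges
m=cv2.inRange(cv2.cvtColor(f["img"],cv2.COLOR_RGB2HSV),(98,110,60),(120,255,255))
for v in(165,175,190,210,225):
    x=np.nonzero(m[v,240:410])[0]+240;print(v,x.min(),x.max()+1,t(x.min(),v,.23),t(x.max()+1,v,.23))
x=np.nonzero(m[120:200,265])[0];y2=np.nonzero(m[120:200,383])[0];print(x.min()+120,y2.min()+120,t(265,x.min()+120,.23),t(383,y2.min()+120,.23))
E
```

```text
118 [ 68.3 -31.4] [68.3 37.9]
128 [ 57.  -31.5] [56.9 38.1]
138 [ 45.4 -31.7] [45.4 38.2]
148 [ 33.7 -31.5] [33.6 38.4]
165 263 384 [ 45.9 -30.8] [45.8 29.7]
175 260 387 [ 40.8 -32.6] [40.8 31.5]
190 261 386 [ 33.  -32.5] [33.  31.4]
210 262 385 [ 22.3 -32.6] [22.3 31.5]
225 263 384 [ 14.  -32.5] [14.  31.4]
163 165 [ 46.9 -29.8] [45.8 29.2]
```

```bash
python3 -m handwheel '[0,0.0035,0.04,0,0,0,0.05,0,0,0.045,0,0,0,0.05,0,0,0.045,0,0,0,0.05,0,0,0.029,0,0,0,0.05,0,0,0,0,0,0,0.05]'
python3 - <<'E'
from h import *
from workcell import r,grab_frame
f=grab_frame("wrist");np.savez("w4.npz",**f);cv2.imwrite("pics/w4.png",f["img"][...,::-1])
s=r.sense();t=toolf(f,s);print(s["position"])
E
```

```text
time_s: 13.55
position: [0.4796, -0.3292, 0.0735]
tcp_rot: [-0.002, 0.615, 0.788, 0.0]
contact_force: [0.7, -1.1, -1.3]
gripper_width: 0.0642
gripper_force: 15.0
[ 0.48030499 -0.32992403  0.07536401]
```

View pics/w4.png

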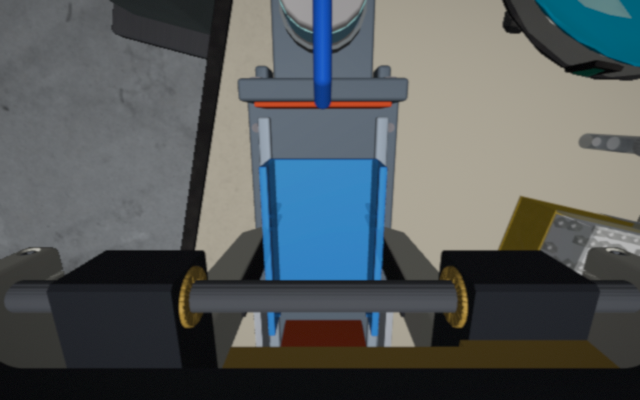

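The tray (columns 262–386) hangs over the channel. The lips are at columns 265 and 381 ahead of it, the seal is at row 104, and the plate seal shows at the bottom at (323,335). I compare the mid lines.

```bash
python3 - <<'E'
from h import *
from workcell import r
f=dict(np.load("w4.npz"));s=r.sense();t=toolf(f,s);g=f["img"].astype(float).mean(2)
for v in(122,130,138,146,152):
    row=g[v];d=np.diff(row)
    l=262+d[262:285].argmin();R=362+d[362:382].argmax()
    print(v,l+1,R+1,t(l+1,v,.018),t(R+1,v,.018),"mid",(t(l+1,v,.018)+t(R+1,v,.018))[1]/2)
m=cv2.inRange(cv2.cvtColor(f["img"],cv2.COLOR_RGB2HSV),(98,110,60),(120,255,255))
for v in(175,190,210,225):
    x=np.nonzero(m[v,240:410])[0]+240;a,b=t(x.min(),v,.0712),t(x.max()+1,v,.0712);print(v,x.min(),x.max()+1,a,b,(a+b)[1]/2)
print("seal",t(323,104,.046))
E
```

```text
122 269 377 [ 68.3 -36.1] [68.3 34.1] mid -1.0
130 270 377 [ 63.3 -35.7] [63.3 34.3] mid -0.7000000000000028
138 270 376 [ 58.1 -35.9] [58.1 33.9] mid -1.0
146 270 376 [ 52.9 -36.1] [52.9 34.1] mid -1.0
152 271 376 [ 49.  -35.6] [49.  34.3] mid -0.6500000000000021
175 259 387 [ 43.3 -32.8] [43.3 31. ] -0.8999999999999986
190 260 387 [ 35.6 -32.8] [35.6 31.4] -0.6999999999999993
210 261 385 [ 25.  -32.8] [25.1 31. ] -0.8999999999999986
225 262 385 [ 16.8 -32.7] [16.9 31.4] -0.6500000000000021
seal [78.3 -0.9]
```

```bash
python3 -m handwheel '[0,0,0.015,0,0,0,0.05,0,0,0.008,0,0,0,0.05,0,0,0.004,0,0,0,0.05,0,0,0.001,0,0,0,0.05,0,0,0,0,0,0,0.05]'
python3 -m handwheel '[0,0,0.0007,0,0,0,0.05,0,0,0,0,0,0,0.05]'
```

```text
time_s: 14.22
position: [0.4803, -0.3309, 0.0468]
tcp_rot: [0.0, 0.616, 0.788, -0.0]
contact_force: [-0.0, -0.1, -0.2]
gripper_width: 0.064
gripper_force: 15.0
time_s: 14.48
position: [0.4803, -0.3308, 0.0461]
tcp_rot: [0.0, 0.616, 0.788, -0.0]
contact_force: [0.5, 0.6, -0.4]
gripper_width: 0.064
gripper_force: 15.0
```

```bash
python3 -m handwheel '[0,0,0.0005,0,0,0,0.05,0,0,0,0,0,0,0.05]'
python3 -m handwheel '[0,0,0,0,0,0,0.09,0,0,0,0,0,0,0.09,0,0,0,0,0,0,0.09,0,0,0,0,0,0,0.09]'
python3 -m handwheel '[0,0,-0.015,0,0,0,0.09,0,0,-0.04,0,0,0,0.09,0,0,-0.05,0,0,0,0.09,0,0,-0.05,0,0,0,0.09,0,0,0,0,0,0,0.09]'
python3 - <<'E'
from h import *
from workcell import r,grab_frame
f=grab_frame("wrist");np.savez("w5.npz",**f);g=grab_frame("top");np.savez("t5.npz",**g)
a=cv2.resize(g["img"][200:256,360:460],None,fx=6,fy=6,interpolation=cv2.INTER_CUBIC)
b=np.zeros((560,640,3),np.uint8);b[:260]=f["img"][60:320];b[264:264+300,:600]=a[:296]if 0 else cv2.resize(a,(600,336))[:296] if 0 else a[:300] if a.shape[0]>=300 else a
cv2.imwrite("pics/w5.png",b[...,::-1])
s=r.sense();print(s["position"])
E
```

```text
time_s: 14.72
position: [0.4803, -0.3308, 0.0456]
tcp_rot: [0.0, 0.616, 0.788, 0.0]
contact_force: [-0.7, 0.7, 1.1]
gripper_width: 0.0637
gripper_force: 15.0
time_s: 15.22
position: [0.4802, -0.3308, 0.0454]
tcp_rot: [-0.0, 0.616, 0.788, -0.0]
contact_force: [-0.4, 0.1, 0.5]
gripper_width: 0.0896
gripper_force: 0.0
time_s: 15.85
position: [0.4813, -0.3316, 0.2061]
tcp_rot: [0.004, 0.616, 0.788, 0.0]
contact_force: [0.0, 0.1, -0.2]
gripper_width: 0.0902
gripper_force: 0.0Traceback (most recent call last):
  File "<stdin>", line 5, in <module>
ValueError: could not broadcast input array from shape (300,600,3) into shape (296,600,3)
```

```bash
python3 -m handwheel '[-0.03,0,-0.01,0,0,0,0.07,-0.03,0,-0.01,0,0,0,0.07,-0.03,0,-0.01,0,0,0,0.05,-0.029,0,0,0,0,0,0.05,0,0,0,0,0,0,0.05]'
python3 - <<'E'
from h import *
from workcell import r,grab_frame
f=grab_frame("wrist");np.savez("w6.npz",**f);cv2.imwrite("pics/w6.png",f["img"][...,::-1])
s=r.sense();print(s["position"],s["tcp_rot"],s["q"])
E
```

```text
time_s: 16.58
position: [0.5086, -0.4473, 0.2283]
tcp_rot: [-0.001, 0.616, 0.788, 0.0]
contact_force: [-0.1, 0.9, -0.0]
gripper_width: 0.0506
gripper_force: 0.0
[ 0.50860306 -0.44631396  0.22855424] [-1.43613216e-03  6.16055139e-01  7.87701705e-01  1.67820117e-04] [-7.57980901e-01  1.24645722e-01  1.45167170e+00  6.38251016e-05
  1.56816634e+00 -1.00132629e+00]
```

View pics/w6.png

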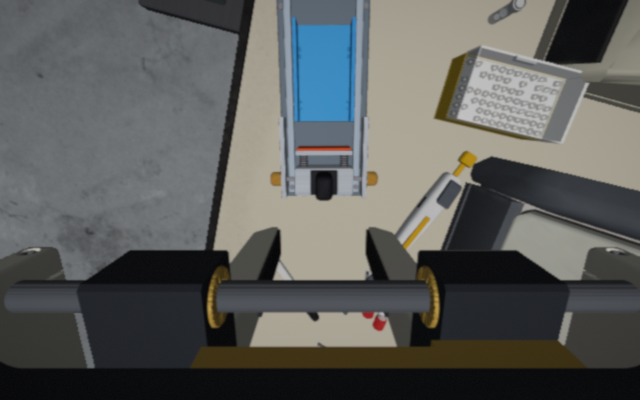

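The tray lies between the lips (columns 293–355, rows 25–120). The plate seal is at row 149, and the black handle is at about (323,186) in front of the open fingers.

```bash
python3 - <<'E'
from h import *
from workcell import r
f=dict(np.load("w6.npz"));s=r.sense();t=toolf(f,s)
m=(f["img"].max(2)<60).astype(np.uint8)[160:205,300:345]
n,l,st,c=cv2.connectedComponentsWithStats(m);k=1+st[1:,4].argmax();print(st[k],c[k]+[300,160])
x,y,w,h=st[k][:4];x+=300;y+=160
for p in((x,y),(x+w,y),(x,y+h),(x+w,y+h)): print(p,t(*p,.0795))
g=f["img"].astype(int).mean(2);print([int(v) for v in g[165:205,323]])
mm=cv2.inRange(cv2.cvtColor(f["img"],cv2.COLOR_RGB2HSV),(98,110,60),(120,255,255))[15:140,270:380];c=max(cv2.findContours(mm,0,1)[0],key=cv2.contourArea);b=cv2.boundingRect(c);print(b)
for p in((b[0]+270,b[1]+15),(b[0]+b[2]+270,b[1]+b[3]+15)): print("tray",t(*p,.042))
print("plate",t(323,149,.04), "screws",t(323,178,.03))
E
```

```text
[ 12  11  24  29 634] [323.5        183.82649842]
(np.int32(312), np.int32(171)) [ 18.3 -11.7]
(np.int32(336), np.int32(171)) [18.3 12.1]
(np.int32(312), np.int32(200)) [-11.5 -12. ]
(np.int32(336), np.int32(200)) [-11.5  12.4]
[79, 78, 91, 123, 137, 86, 30, 11, 8, 8, 8, 12, 17, 22, 26, 30, 32, 32, 33, 34, 33, 34, 33, 34, 33, 34, 33, 33, 32, 32, 31, 31, 27, 26, 42, 95, 150, 164, 164, 164]
(21, 2, 65, 105)
tray [165.6 -32.4]
tray [65.  34.6]
plate [36.1 -0.9] screws [ 1.5 -0.9]
```

```bash
python3 -m handwheel '[0,0,0.045,0,0,0,0.05,0,0,0.045,0,0,0,0.05,0,0,0.035,0,0,0,0.05,0,0,0.02,0,0,0,0.05,0,0,0.0095,0,0,0,0.05]'
python3 -m handwheel '[0,0,0,0,0,0,0.05,0,0,0,0,0,0,0.005,0,0,0,0,0,0,0.005,0,0,0,0,0,0,0.005,0,0,0,0,0,0,0.005]' 30
python3 -m handwheel '[0,0,0,0,0,0,0.005,0,0,0,0,0,0,0.005]' 30
```

```text
time_s: 17.25
position: [0.5088, -0.4457, 0.0752]
tcp_rot: [-0.0, 0.616, 0.788, 0.0]
contact_force: [0.3, -0.6, -0.2]
gripper_width: 0.0497
gripper_force: 0.0
time_s: 17.88
position: [0.5089, -0.4464, 0.0763]
tcp_rot: [0.0, 0.616, 0.788, -0.0]
contact_force: [-0.8, 0.0, 2.1]
gripper_width: 0.018
gripper_force: 30.0
time_s: 18.12
position: [0.509, -0.4463, 0.0763]
tcp_rot: [0.0, 0.616, 0.788, -0.0]
contact_force: [-2.3, 0.3, 4.2]
gripper_width: 0.018
gripper_force: 30.0
```

```bash
python3 -m handwheel '[0.006,0,0,0,0,0,0.005,0.008,0,0,0,0,0,0.005,0.005,0,0,0,0,0,0.005,0.003,0,0,0,0,0,0.005,0.003,0,0,0,0,0,0.005]'
python3 -m handwheel '[0.004,0,0,0,0,0,0.005,0.004,0,0,0,0,0,0.005,0.004,0,0,0,0,0,0.005,0.004,0,0,0,0,0,0.005,0,0,0,0,0,0,0.005]'
python3 -m handwheel '[0.004,0,0,0,0,0,0.005,0.003,0,0,0,0,0,0.005,0.002,0,0,0,0,0,0.005,0.002,0,0,0,0,0,0.005,0,0,0,0,0,0,0.005]'
```

```text
time_s: 18.75
position: [0.5028, -0.4218, 0.0762]
tcp_rot: [0.0, 0.616, 0.788, -0.0]
contact_force: [-2.7, -1.9, 4.8]
gripper_width: 0.0178
gripper_force: 30.0
time_s: 19.38
position: [0.4988, -0.406, 0.0762]
tcp_rot: [-0.0, 0.616, 0.788, -0.0]
contact_force: [-3.5, 0.3, 6.3]
gripper_width: 0.0178
gripper_force: 30.0
time_s: 20.0
position: [0.4962, -0.3955, 0.0762]
tcp_rot: [-0.0, 0.616, 0.788, -0.0]
contact_force: [-3.5, -1.3, 7.4]
gripper_width: 0.0177
gripper_force: 30.0
```

```bash
python3 -m handwheel '[0.002,-0.0004,-0.0006,0,0,0,0.005,0,0,0,0,0,0,0.005]'
python3 -m handwheel '[0.0015,0,0,0,0,0,0.005,0.0015,0,0,0,0,0,0.005,0,0,0,0,0,0,0.005]'
python3 -m handwheel '[0.0015,0,0,0,0,0,0.005,0,0,0,0,0,0,0.005]'
```

```text
time_s: 20.25
position: [0.4956, -0.3934, 0.0762]
tcp_rot: [-0.0, 0.616, 0.788, 0.0]
contact_force: [1.1, 1.0, -0.7]
gripper_width: 0.0179
gripper_force: 30.0
time_s: 20.62
position: [0.4949, -0.3907, 0.0763]
tcp_rot: [-0.0, 0.616, 0.788, 0.0]
contact_force: [4.8, 2.2, -4.5]
gripper_width: 0.0178
gripper_force: 30.0
time_s: 20.88
position: [0.4945, -0.3893, 0.0763]
tcp_rot: [-0.0, 0.616, 0.788, 0.0]
contact_force: [5.0, 0.7, -5.7]
gripper_width: 0.018
gripper_force: 30.0
```

```bash
python3 -m handwheel '[0.001,0.0004,0.0004,0,0,0,0.005,0,0,0,0,0,0,0.005]'
python3 -m handwheel '[0.001,0,0,0,0,0,0.005,0,0,0,0,0,0,0.005]'
python3 -m handwheel '[0.001,0,0,0,0,0,0.005,0,0,0,0,0,0,0.005]'
```

```text
time_s: 21.12
position: [0.4944, -0.3886, 0.0762]
tcp_rot: [-0.0, 0.616, 0.788, -0.0]
contact_force: [0.2, -0.9, -0.9]
gripper_width: 0.0177
gripper_force: 30.0
time_s: 21.38
position: [0.4942, -0.3877, 0.0763]
tcp_rot: [0.0, 0.616, 0.788, -0.0]
contact_force: [-0.6, -2.7, -0.0]
gripper_width: 0.018
gripper_force: 30.0
time_s: 21.62
position: [0.494, -0.3867, 0.0762]
tcp_rot: [0.0, 0.616, 0.788, -0.0]
contact_force: [-2.2, -5.4, 0.4]
gripper_width: 0.018
gripper_force: 30.0
```

```bash
python3 -m handwheel '[0.001,-0.0001,0,0,0,0,0.005,0.001,0,0,0,0,0,0.005,0,0,0,0,0,0,0.005]'
python3 -m handwheel '[0.001,-0.0001,0,0,0,0,0.005,0,0,0,0,0,0,0.005,0,0,0,0,0,0,0.005]'
python3 - <<'E'
import time
from workcell import r
import numpy as np
s=r.sense();u=np.array([-.245,.969]);print(s["contact_force"]@np.r_[u,0],(s["position"][:2]-[.509,-.4463])@u)
E
```

```text
time_s: 22.0
position: [0.4935, -0.385, 0.0762]
tcp_rot: [0.0, 0.616, 0.788, -0.0]
contact_force: [0.2, -6.0, 0.0]
gripper_width: 0.018
gripper_force: 30.0
time_s: 22.38
position: [0.4933, -0.3841, 0.0762]
tcp_rot: [0.0, 0.616, 0.788, -0.0]
contact_force: [1.0, -7.4, -2.5]
gripper_width: 0.018
gripper_force: 30.0
-7.385949804519177 0.06410028790786507
```

```bash
python3 -m handwheel '[0.001,0.0001,0.0001,0,0,0,0.005,0.001,0,0,0,0,0,0.005,0,0,0,0,0,0,0.005]'
for i in 1 2 3; do python3 -m handwheel '[0,0,0,0,0,0,0.005,0,0,0,0,0,0,0.005]' | grep -E 'posi|contact'; done
python3 - <<'E'
from h import *
from workcell import r,grab_frame
f=grab_frame("wrist");np.savez("w7.npz",**f);cv2.imwrite("pics/w7.png",f["img"][...,::-1])
s=r.sense();u=np.array([-.245,.969]);print(s["contact_force"]@np.r_[u,0],(s["position"][:2]-[.509,-.4463])@u)
E
```

```text
time_s: 22.75
position: [0.4929, -0.3825, 0.0762]
tcp_rot: [0.001, 0.616, 0.788, -0.0]
contact_force: [0.9, -9.9, -2.5]
gripper_width: 0.0183
gripper_force: 30.0
position: [0.4929, -0.3825, 0.0763]
contact_force: [-0.1, -9.8, -1.5]
position: [0.4929, -0.3825, 0.0763]
contact_force: [0.8, -9.9, -2.0]
position: [0.4929, -0.3825, 0.0762]
contact_force: [0.8, -9.9, -2.6]
-9.636166849046711 0.065812319655085
```

View pics/w7.png

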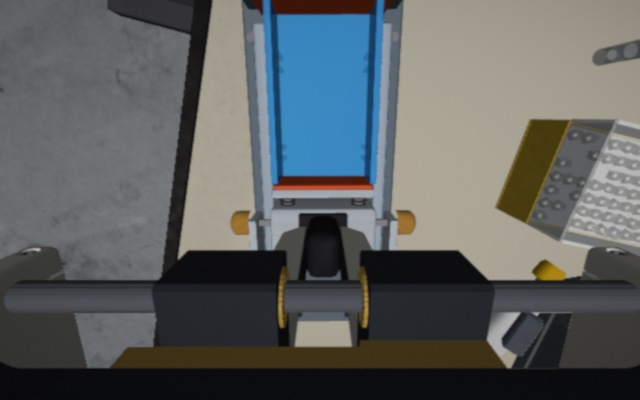

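The picture shows the tray square between the plate seal (row 184) and the end-wall seal (row 8), with no gap at either end. The push reads 9.8 N, including about 1 N of friction, so I add a touch more.

```bash
python3 -m handwheel '[0.0005,0,0.0001,0,0,0,0.005,0,0,0,0,0,0,0.005,0,0,0,0,0,0,0.005]'
python3 -m handwheel '[0,0,0,0,0,0,0.005,0,0,0,0,0,0,0.005,0,0,0,0,0,0,0.005]'
python3 -c "
from workcell import r
print(r.sense()['contact_force']); print(r.finish_job())"
```

```text
time_s: 23.92
position: [0.4928, -0.3822, 0.0763]
tcp_rot: [0.001, 0.616, 0.788, -0.001]
contact_force: [-0.0, -10.9, -1.6]
gripper_width: 0.018
gripper_force: 30.0
time_s: 24.3
position: [0.4928, -0.3822, 0.0763]
tcp_rot: [0.001, 0.616, 0.788, -0.001]
contact_force: [1.0, -11.7, -1.8]
gripper_width: 0.0178
gripper_force: 30.0
[  0.97502429 -11.71220177  -1.76724317]
the job is handed in; nothing more can be done
None
```

The job is handed in at 24.3 s: the pump got one full stroke, then the tray was laid in the channel and released, and the arm is holding the block by its handle. The tray sits square against the end wall under about 10 N; the wrist reads about 11–12 N along the push, of which roughly 1 N is block friction.

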